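Send the rust-red panels to the packing bay

ROBOT

A 6-joint arm with a two-finger parallel gripper is mounted at the origin on the work surface. World frame = base frame: x ahead of the robot, y to its left, z up, the work surface at z = 0. Lengths are in m, angles in degrees, forces in N, time in s.
With the tool pointing down it reaches from about 0.4 to 0.925 m from the base axis. Payload 3.4 kg.
Tool frame: the origin (TCP) lies midway between the tips of the shut fingers; the grasp point (between the pads) lies grasp_offset behind it (grasp_offset is the distance from the TCP to the grasp point, in m); z points along the fingers, y is the direction in which the jaws open and shut (so a half turn about z gives the same grasp; the last joint's range is limited). The gripper opens to 85 mm and grips with 20 to 120 N. Pads are 22 mm wide; open, the fingers measure 114 mm over their backs; the gripper's body (76 mm by 85 mm) begins 54 mm behind the grasp point. The pads swing forward as they close: fully open they stand 13 mm farther back than shut.
Start: joints at [68.325, 17.578, 86.31, -0, 76.112, -4.211], TCP at [0.173, 0.548, 0.231] pointing down, gripper open.
Joint ranges: [-179.03, 179.03], [-60, 130.46], [8.19, 133.38], [-81.62, 261.62], [5.75, 156.47], [-153.77, 153.77]. Speed limits (degrees/s): [147.25, 147.25, 180, 180, 180, 180].

INTERFACE

Orientations are given as [roll, pitch, yaw] about the fixed x, y, z axes, in that order (R = Rz(yaw) Ry(pitch) Rx(roll)).
In Python, from station import sense, grab_frame, sign_off, grasp_offset gives the robot as it stands.
- The arm moves only by the tool step_arm, never from a script. Its argument "plan" is a list of rows, each an object of numbers: "dx", "dy", "dz": the shift along the tool's x, y, z in m; "rx", "ry", "rz": the turn, a rotation vector about the tool's x, y, z in degrees; "grip": the opening in per cent of the stroke, from 0 (shut) to 100 (fully open). A call has 1 to 12 rows; each row is the pose to reach, as a shift and turn from the pose commanded when the call began, along the tool's axes at that moment; what a row does not reach only later rows make up. A row lasts 1/12 s, in which the tool goes at most 41.7 mm and 7.16 degrees, less where a joint would pass 70% of its speed; a pose out of reach is approached as far as the arm can. A call with a gripper value outside its range is refused whole. The fingers move at their own pace and stop on an object; "newtons" is the grip in N (left out, the last holds). Time passes only in rows, so rows that repeat a pose let the fingers close. It gives the time, the measured TCP pose, the force and the opening at its end, in the units of the state.
- sense(): the state, without advancing time (a new reading comes with each control period).
- grab_frame(name): name is "scene" or "top" or "wrist"; returns a dict with "img" (420x560x3 uint8, blue, green, red), "mtx" (3x3 intrinsics, pixels), "world_to_cam" (4x4, takes a point from world to camera coordinates). Camera axes: x right, y down, z forward; pixel columns grow to the right and rows downward; lengths in m; the calibration is good to about 2 mm. The wrist camera is an equidistant fisheye: a pixel r from the principal point sees the ray r / f radians off the axis. A picture is of the moment at which its call begins. There is no depth.
- sign_off(): hands the job in, once; it reports no verdict.
The state is a dict: "clock": time; "joint_positions": joint angles; "qvel": joint speeds; "tau": joint torques, N m; "ee_pos": TCP position; "orientation": TCP orientation; "wrist_force": force on the tool from outside, world axes, zero at the start; "wrist_torque": the same for the moment, N m; "gripper_width": finger opening in m.
Only numpy, scipy, OpenCV 4.12 (cv2) and the standard library are available. Lean on these libraries where they do the work, as an engineer would, in place of code of your own. Each camera call takes 0.05 s, during which the arm holds its last target. There are 200 camera calls.

TASK

In the bootmaker's shop, push the carton with the rust-red leather swatch on its lid along the rollers it stands on, into the purple bay at the end of its lane, until it is fully home against the bay's back wall. Keep it down on the rollers, do not lift it, and leave it upright in the bay. Do not disturb the carton with the black swatch.

Things in the scene. Friction and masses are not known exactly. Their poses are not given: they have to be found in the camera images.
- carton_rust: Cardboard carton, 110 mm long (its x), 80 wide (y), 64 high, 0.2 to 0.45 kg; on its lid a rust-red leather swatch with white border and brass eyelets. Origin: centre of its underside, z up. Starts on the rollers of either lane of the track, its x within 4 degrees of the track's x; it stops within a few cm once no longer pushed.
- carton_black: The other carton, same size and make, with a black leather swatch bordered in grey, on the other lane; it must stay there. Origin: centre of its underside.
- track: Fixed two-lane roller track. Origin on the table, x: way of travel to the bays, within 12 degrees of the robot's left (+y), z up. Open end at x = -240 mm. Lanes centred at y = -54 and +54 mm, 96 mm wide between 12 mm rails that rise 14 mm above the rollers. Free-turning steel rollers lie across each lane from x = -212 to 63 mm, tops 55 mm above the table. Two purple bays from x = 80 mm.
- bay_back (a point): Middle of the foot of the purple tote's back wall, inner face: x = 220, y = 0, z = 54 mm in the track's frame. The tote has one bay per lane, open above and towards the rollers, about 102 mm wide, 140 mm deep, plain floor 1 mm below the roller tops, walls to 108 mm above the table. A carton fully home has its origin at track x = 165 mm.
Things that resemble listed ones, but are neither listed nor needed, are in the scene too. What is shaped like the carton_rust but blue or pink is not meant.

How it is judged (in metres and radians):
At the end, for the whole second after the job is handed in: The carton with the rust-red swatch stands still and upright (within 7 degrees) on the bay's floor at the end of its lane, its end within 15 mm of the back wall and its length within 11 degrees of the lane's direction, with the robot clear of it (x of carton_rust in the frame of track between 0.15 and 0.175 m and z of carton_rust in the frame of track between 0.048 and 0.062 m and y of carton_rust in the frame of track between -0.075 and 0.075 m and angle between carton_rust's own z axis and vertical below 0.12 rad and angle between the x axis of carton_rust and the x axis of track, either way round below 0.2 rad and linear speed of carton_rust below 0.02 m/s); the robot touches nothing.
It fails at once if the rust-red carton is lifted more than 30 mm off the rollers (z of carton_rust in the frame of track above 0.085 m).
It fails at once if the rust-red carton is tipped over by more than 30 degrees (angle between carton_rust's own z axis and vertical above 0.52 rad).
It fails at once if the black-swatch carton is moved by more than 25 mm (distance of carton_black from where it was at the start of the episode above 0.025 m).
It also fails if it takes over 34 s, if anything falls off the work surface, if the arm or the gripper's body presses on something with over 40 N, if the wrist force passes 120 N, or if a joint passes its speed limit or range.

## Working session

There is one attempt and no reset: what is moved stays moved. The work goes in short steps, Python scripts to look and compute and a tool call to move; the robot and the scene stay as the last step left them, time stands still between calls to the robot, and variables do not carry over. Pictures are saved under pics/ and viewed, about 8 in all and at most 12, crops included, and the job is handed in when it is done.

Besides the shell and the picture viewer there is one more tool, called after "Request:" as name(argument=value, ...), one argument or row to a line, values as JSON. step_arm: Moves the arm, as the interface text tells. Its arguments: {"type":"object","properties":{"plan":{"type":"array","items":{"type":"object","properties":{"dx":{"type":"number"},"dy":{"type":"number"},"dz":{"type":"number"},"rx":{"type":"number"},"ry":{"type":"number"},"rz":{"type":"number"},"grip":{"type":"number"}}}},"newtons":{"type":"number"}},"required":["plan"]}

```bash
mkdir -p pics; python3 - <<'E'
from station import sense, grab_frame, grasp_offset
import cv2
print(sense(), grasp_offset)
for n in("scene","top"):
    f=grab_frame(n); cv2.imwrite(f"pics/{n}1.png",f["img"]); print(f["mtx"],f["world_to_cam"])
E
```

```text
{'clock': 0.0, 'joint_positions': array([ 6.83235967e+01,  1.76214912e+01,  8.63845694e+01, -1.78339335e-03,
        7.61114666e+01, -4.21011186e+00]), 'qvel': array([ 0.07435022, -0.01897365,  0.00529441,  0.04884151, -0.02393668,
        0.07064586]), 'tau': array([-1.82175972e-03, -4.57538438e+01, -2.51922905e+01, -4.81119987e-04,
        1.33170019e-02,  3.16190892e-05]), 'ee_pos': array([0.17234319, 0.54781908, 0.23038426]), 'orientation': array([-1.79882663e+02, -6.90245905e-03,  1.62534131e+02]), 'wrist_force': array([ 0.11665405, -0.25860376, -0.12421688]), 'wrist_torque': array([-0.01132663, -0.02934295,  0.03507675]), 'gripper_width': 0.0853532171329998} 0.0187
[[530.46004394   0.         287.30195933]
 [  0.         530.46004394 201.9022322 ]
 [  0.           0.           1.        ]] [[ 0.8529768   0.52189412 -0.0075568  -0.34650819]
 [ 0.43622913 -0.72076723 -0.53870099 -0.15207167]
 [-0.28659157  0.45620295 -0.84246314  1.45995589]
 [ 0.          0.          0.          1.        ]]
[[403.44111856   0.         280.4973815 ]
 [  0.         403.44111856 212.32977095]
 [  0.           0.           1.        ]] [[-0.02814681 -0.99926533 -0.02601068 -0.01189152]
 [-0.99418493  0.03069051 -0.10322028  0.41676426]
 [ 0.10394273  0.0229541  -0.99431837  0.84806867]
 [ 0.          0.          0.          1.        ]]
```

View pics/scene1.png

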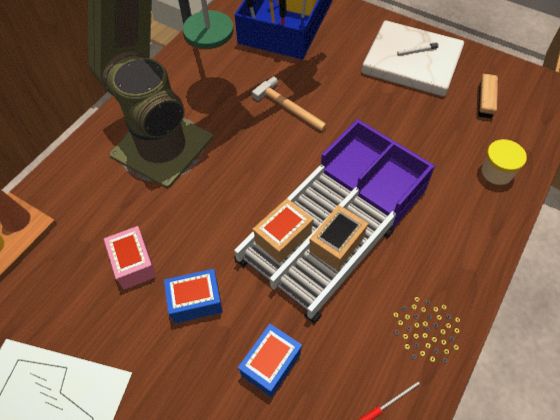

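View pics/top1.png

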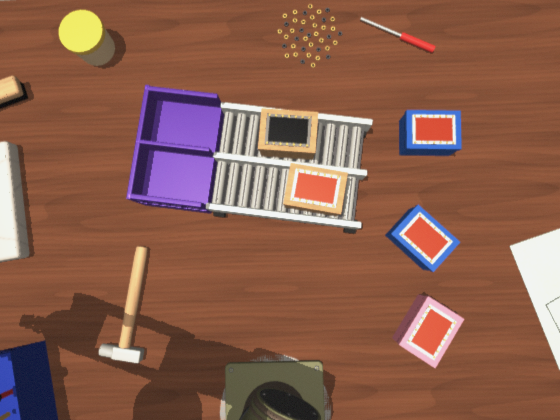

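The rust carton is on the near lane (top ≈(316,188), scene ≈(284,225)) and the black one is on the far lane (top (288,131)). The pink and blue lookalikes stand off the track. Next I'll crop in to click points.

```bash
python3 - <<'E'
import cv2
a=cv2.imread("pics/top1.png")[80:235,120:380]; cv2.imwrite("pics/topc.png",cv2.resize(a,None,fx=3,fy=3,interpolation=cv2.INTER_CUBIC))
a=cv2.imread("pics/scene1.png")[115:325,230:440]; cv2.imwrite("pics/scenec.png",cv2.resize(a,None,fx=2.8,fy=2.8,interpolation=cv2.INTER_CUBIC))
E
```

```text
(no output)
```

View pics/topc.png

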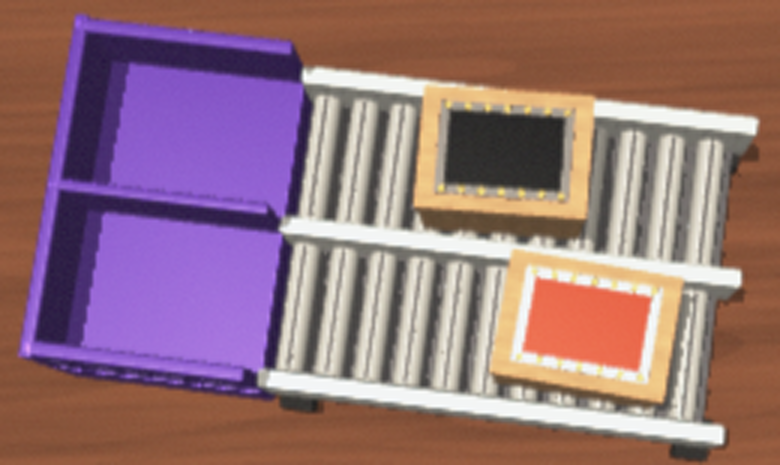

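View pics/scenec.png

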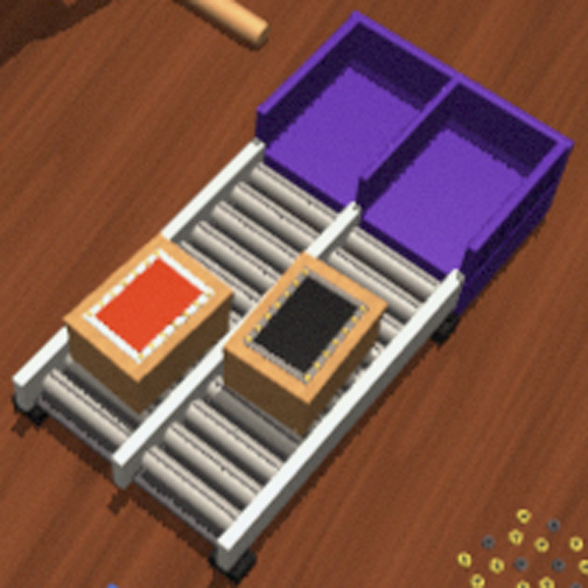

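```bash
cat > h.py <<'E'
import numpy as np, cv2
KT=np.array([[403.44111856,0,280.4973815],[0,403.44111856,212.32977095],[0,0,1]])
KS=np.array([[530.46004394,0,287.30195933],[0,530.46004394,201.9022322],[0,0,1]])
S=np.array([[0.8529768,0.52189412,-0.0075568,-0.34650819],[0.43622913,-0.72076723,-0.53870099,-0.15207167],[-0.28659157,0.45620295,-0.84246314,1.45995589]])
T=np.array([[-0.02814681,-0.99926533,-0.02601068,-0.01189152],[-0.99418493,0.03069051,-0.10322028,0.41676426],[0.10394273,0.0229541,-0.99431837,0.84806867]])
def tri(t,s):
    t=np.array(t,float)/3+[120,80]-1/3; s=np.array(s,float)/2.8+[230,115]-.3
    X=cv2.triangulatePoints(KT@T,KS@S,t.T,s.T); return (X[:3]/X[3]).T
def proj(K,M,X): 
    q=(np.c_[X,np.ones(len(X))]@M.T)@K.T; return q[:,:2]/q[:,2:]
E
python3 - <<'E'
from h import *
from scipy.optimize import least_squares
np.set_printoptions(precision=4,suppress=True)
ct=[(513,250),(683,278),(664,404),(492,375)]; cs=[(232,293),(138,381),(66,319),(163,237)]
C=tri(ct,cs); print("lid",C,C.mean(0),[np.linalg.norm(C[i]-C[i-1]) for i in range(4)])
# track: rail start outer corners, tote back outer top corners
rt=[(758,118),(723,444),(82,16),(22,356)]; rs=[(232,551),(14,380),(572,146),(357,12)]
R=tri(rt,rs); print("track pts",R)
m=np.array([[-.24,-.114,.069],[-.24,.114,.069]])
u=(np.array(rt)/3+[120,80]-1/3)[:2]; v=(np.array(rs)/2.8+[230,115]-.3)[:2]
# divider & back-wall tops: (x>=.22, z=.108) , middle rail start
def w(p,l): 
    c,s=np.cos(p[2]),np.sin(p[2]); return np.c_[p[0]+c*l[:,0]-s*l[:,1],p[1]+s*l[:,0]+c*l[:,1],l[:,2]]
# yaw from rails direction on tote: fit with tote half width b and back thickness t unknown
def L(p): return np.array([[-.24,-.114,.069],[-.24,.114,.069],[.22+p[4],-p[3],.108],[.22+p[4],p[3],.108]])
U=np.array(rt)/3+[120,80]-1/3; V=np.array(rs)/2.8+[230,115]-.3
f=lambda p: np.r_[(proj(KT,T,w(p,L(p)))-U).ravel(),(proj(KS,S,w(p,L(p)))-V).ravel()]
r=least_squares(f,[.6,0,np.pi/2,.11,.004]); p=r.x; print(p[:2],np.degrees(p[2]),p[3:],"res",f(p).round(1))
c,s=np.cos(p[2]),np.sin(p[2]); d=C-[p[0],p[1],0]
loc=np.c_[d[:,0]*c+d[:,1]*s,-d[:,0]*s+d[:,1]*c,C[:,2]]; print("lid local",loc,loc.mean(0))
for q in [[-.3,.054,0],[.165,.054,0],[.22,0,.054]]: print(q,w(p,np.array([q])))
E
```

```text
lid [[ 0.5028 -0.0481  0.116 ]
 [ 0.4806 -0.1562  0.1188]
 [ 0.4014 -0.1394  0.1184]
 [ 0.4246 -0.0301  0.112 ]] [ 0.4524 -0.0935  0.1163] [np.float64(0.08036804801300372), np.float64(0.11032104264982046), np.float64(0.08099400720453606), np.float64(0.1119207904737829)]
track pts [[ 0.6029 -0.2201  0.0662]
 [ 0.3774 -0.1853  0.0652]
 [ 0.6774  0.2393  0.1033]
 [ 0.4468  0.2788  0.1033]]
[0.5266 0.0339] 81.10472664206472 [0.1166 0.0048] res [-0.2 -1.  -0.3 -0.8 -0.7 -1.   0.4 -1.  -1.2 -0.3 -1.1 -0.7 -0.4 -0.8
 -1.5  0.1]
lid local [[-0.0847  0.0108  0.116 ]
 [-0.1949  0.016   0.1188]
 [-0.1906  0.0969  0.1184]
 [-0.079   0.0908  0.112 ]] [-0.1373  0.0536  0.1163]
[-0.3, 0.054, 0] [[ 0.4268 -0.2542  0.    ]]
[0.165, 0.054, 0] [[0.4987 0.2053 0.    ]]
[0.22, 0, 0.054] [[0.5606 0.2512 0.054 ]]
```

Geometry agrees with the text: lid is 110×80 at z≈0.117, and the carton sits at track x≈-0.137, y≈+0.054, yaw ≈-3°. I'll move round to the open end with the jaws across the lane and partly shut, so that two fingers push.

Request:
step_arm(
  plan=[
    {"dx": -0.311,"dy": -0.162,"rz": 81.4,"grip": 35},
    {"dx": -0.311,"dy": -0.162,"rz": 81.4,"grip": 35},
    {"dx": -0.311,"dy": -0.162,"rz": 81.4,"grip": 35},
    {"dx": -0.311,"dy": -0.162,"rz": 81.4,"grip": 35},
    {"dx": -0.311,"dy": -0.162,"rz": 81.4,"grip": 35},
    {"dx": -0.311,"dy": -0.162,"rz": 81.4,"grip": 35},
    {"dx": -0.311,"dy": -0.162,"rz": 81.4,"grip": 35},
    {"dx": -0.311,"dy": -0.162,"rz": 81.4,"grip": 35},
    {"dx": -0.4775,"dy": -0.424,"rz": 81.4,"grip": 35},
    {"dx": -0.4775,"dy": -0.424,"rz": 81.4,"grip": 35},
    {"dx": -0.4775,"dy": -0.424,"rz": 81.4,"grip": 35},
    {"dx": -0.4775,"dy": -0.424,"rz": 81.4,"grip": 35},
  ],
)

```text
validation failed for argument at $.pl...
```

Request:
step_arm(
  plan=[
    {"dx": -0.04,"dy": -0.02,"dz": 0,"rx": 0,"ry": 0,"rz": 7,"grip": 35},
  ],
  newtons=40,
)

```text
clock: 0.18
ee_pos: [0.1991, 0.5236, 0.2307]
orientation: [179.9, -0.2, 155.8]
wrist_force: [0.8, 0.5, 0.0]
gripper_width: 0.0756
```

Request:
step_arm(
  plan=[
    {"dx": -0.286,"dy": -0.108,"dz": 0,"rx": 0,"ry": 0,"rz": 74.4,"grip": 35},
    {"dx": -0.286,"dy": -0.108,"dz": 0,"rx": 0,"ry": 0,"rz": 74.4,"grip": 35},
    {"dx": -0.286,"dy": -0.108,"dz": 0,"rx": 0,"ry": 0,"rz": 74.4,"grip": 35},
    {"dx": -0.286,"dy": -0.108,"dz": 0,"rx": 0,"ry": 0,"rz": 74.4,"grip": 35},
    {"dx": -0.286,"dy": -0.108,"dz": 0,"rx": 0,"ry": 0,"rz": 74.4,"grip": 35},
    {"dx": -0.286,"dy": -0.108,"dz": 0,"rx": 0,"ry": 0,"rz": 74.4,"grip": 35},
    {"dx": -0.286,"dy": -0.108,"dz": 0,"rx": 0,"ry": 0,"rz": 74.4,"grip": 35},
    {"dx": -0.483,"dy": -0.348,"dz": 0,"rx": 0,"ry": 0,"rz": 74.4,"grip": 35},
    {"dx": -0.483,"dy": -0.348,"dz": 0,"rx": 0,"ry": 0,"rz": 74.4,"grip": 35},
    {"dx": -0.483,"dy": -0.348,"dz": 0,"rx": 0,"ry": 0,"rz": 74.4,"grip": 35},
    {"dx": -0.483,"dy": -0.348,"dz": 0,"rx": 0,"ry": 0,"rz": 74.4,"grip": 35},
    {"dx": -0.483,"dy": -0.348,"dz": 0,"rx": 0,"ry": 0,"rz": 74.4,"grip": 35},
  ],
  newtons=40,
)

```text
clock: 1.18
ee_pos: [0.466, 0.1106, 0.231]
orientation: [-180.0, 0.0, 81.0]
wrist_force: [1.4, -0.1, 0.6]
gripper_width: 0.03
```

Request:
step_arm(
  plan=[
    {"dx": -0.32,"dy": 0.018,"dz": 0,"rx": 0,"ry": 0,"rz": 0,"grip": 35},
    {"dx": -0.32,"dy": 0.018,"dz": 0,"rx": 0,"ry": 0,"rz": 0,"grip": 35},
    {"dx": -0.32,"dy": 0.018,"dz": 0,"rx": 0,"ry": 0,"rz": 0,"grip": 35},
    {"dx": -0.32,"dy": 0.018,"dz": 0,"rx": 0,"ry": 0,"rz": 0,"grip": 35},
    {"dx": -0.32,"dy": 0.018,"dz": 0,"rx": 0,"ry": 0,"rz": 0,"grip": 35},
    {"dx": -0.32,"dy": 0.018,"dz": 0,"rx": 0,"ry": 0,"rz": 0,"grip": 35},
    {"dx": -0.32,"dy": 0.018,"dz": 0,"rx": 0,"ry": 0,"rz": 0,"grip": 35},
    {"dx": -0.32,"dy": 0.018,"dz": 0,"rx": 0,"ry": 0,"rz": 0,"grip": 35},
    {"dx": -0.32,"dy": 0.018,"dz": 0,"rx": 0,"ry": 0,"rz": 0,"grip": 35},
    {"dx": -0.32,"dy": 0.018,"dz": 0,"rx": 0,"ry": 0,"rz": 0,"grip": 35},
    {"dx": -0.32,"dy": 0.018,"dz": 0,"rx": 0,"ry": 0,"rz": 0,"grip": 35},
  ],
  newtons=40,
)

```text
clock: 2.1
ee_pos: [0.4342, -0.2057, 0.2308]
orientation: [-179.9, -0.1, 81.1]
wrist_force: [-0.8, 0.7, 0.2]
gripper_width: 0.0299
```

Request:
step_arm(
  plan=[
    {"dx": -0.008,"dy": 0,"dz": 0.04,"rx": 0,"ry": 0,"rz": 0,"grip": 35},
    {"dx": -0.008,"dy": 0,"dz": 0.08,"rx": 0,"ry": 0,"rz": 0,"grip": 35},
    {"dx": -0.008,"dy": 0,"dz": 0.12,"rx": 0,"ry": 0,"rz": 0,"grip": 35},
    {"dx": -0.008,"dy": 0,"dz": 0.14,"rx": 0,"ry": 0,"rz": 0,"grip": 35},
    {"dx": -0.008,"dy": 0,"dz": 0.156,"rx": 0,"ry": 0,"rz": 0,"grip": 35},
    {"dx": -0.008,"dy": 0,"dz": 0.156,"rx": 0,"ry": 0,"rz": 0,"grip": 35},
    {"dx": -0.008,"dy": 0,"dz": 0.156,"rx": 0,"ry": 0,"rz": 0,"grip": 35},
  ],
  newtons=40,
)

```text
clock: 2.68
ee_pos: [0.433, -0.2123, 0.0748]
orientation: [-179.9, -0.1, 81.3]
wrist_force: [0.9, -0.2, -0.4]
gripper_width: 0.0297
```

```bash
python3 - <<'E'
from station import grab_frame
import cv2
a=grab_frame("scene")["img"][115:325,230:440]; b=grab_frame("top")["img"][80:235,120:400]
a=cv2.resize(a,(400,400)); b=cv2.resize(b,(400,221)); o=cv2.copyMakeBorder(b,0,179,0,0,0); cv2.imwrite("pics/a2.png",cv2.hconcat([a,o]))
E
```

```text
(no output)
```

View pics/a2.png

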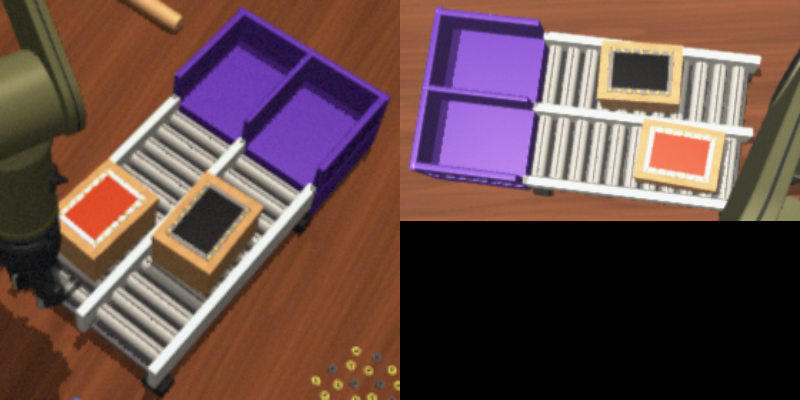

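The gripper stands behind the rust carton (left image ≈(30,260)) and nothing has moved. Starting a slow push.

Request:
step_arm(
  plan=[
    {"dx": 0.012,"dy": 0,"dz": 0,"rx": 0,"ry": 0,"rz": 0,"grip": 35},
    {"dx": 0.024,"dy": 0,"dz": 0,"rx": 0,"ry": 0,"rz": 0,"grip": 35},
    {"dx": 0.036,"dy": 0,"dz": 0,"rx": 0,"ry": 0,"rz": 0,"grip": 35},
    {"dx": 0.044,"dy": 0,"dz": 0,"rx": 0,"ry": 0,"rz": 0,"grip": 35},
    {"dx": 0.05,"dy": 0,"dz": 0,"rx": 0,"ry": 0,"rz": 0,"grip": 35},
    {"dx": 0.056,"dy": 0,"dz": 0,"rx": 0,"ry": 0,"rz": 0,"grip": 35},
    {"dx": 0.062,"dy": 0,"dz": 0,"rx": 0,"ry": 0,"rz": 0,"grip": 35},
    {"dx": 0.07,"dy": 0,"dz": 0,"rx": 0,"ry": 0,"rz": 0,"grip": 35},
    {"dx": 0.078,"dy": 0,"dz": 0,"rx": 0,"ry": 0,"rz": 0,"grip": 35},
    {"dx": 0.086,"dy": 0,"dz": 0,"rx": 0,"ry": 0,"rz": 0,"grip": 35},
    {"dx": 0.094,"dy": 0,"dz": 0,"rx": 0,"ry": 0,"rz": 0,"grip": 35},
    {"dx": 0.102,"dy": 0,"dz": 0,"rx": 0,"ry": 0,"rz": 0,"grip": 35},
  ],
  newtons=40,
)

```text
clock: 3.78
ee_pos: [0.4493, -0.1127, 0.0753]
orientation: [-180.0, -0.0, 81.1]
wrist_force: [-0.9, 0.1, -0.9]
gripper_width: 0.0299
```

Request:
step_arm(
  plan=[
    {"dx": 0.008,"dy": 0,"dz": 0,"rx": 0,"ry": 0,"rz": 0,"grip": 35},
    {"dx": 0.016,"dy": 0,"dz": 0,"rx": 0,"ry": 0,"rz": 0,"grip": 35},
    {"dx": 0.024,"dy": 0,"dz": 0,"rx": 0,"ry": 0,"rz": 0,"grip": 35},
    {"dx": 0.032,"dy": 0,"dz": 0,"rx": 0,"ry": 0,"rz": 0,"grip": 35},
    {"dx": 0.04,"dy": 0,"dz": 0,"rx": 0,"ry": 0,"rz": 0,"grip": 35},
    {"dx": 0.048,"dy": 0,"dz": 0,"rx": 0,"ry": 0,"rz": 0,"grip": 35},
    {"dx": 0.056,"dy": 0,"dz": 0,"rx": 0,"ry": 0,"rz": 0,"grip": 35},
    {"dx": 0.064,"dy": 0,"dz": 0,"rx": 0,"ry": 0,"rz": 0,"grip": 35},
    {"dx": 0.072,"dy": 0,"dz": 0,"rx": 0,"ry": 0,"rz": 0,"grip": 35},
    {"dx": 0.08,"dy": 0,"dz": 0,"rx": 0,"ry": 0,"rz": 0,"grip": 35},
    {"dx": 0.088,"dy": 0,"dz": 0,"rx": 0,"ry": 0,"rz": 0,"grip": 35},
    {"dx": 0.096,"dy": 0,"dz": 0,"rx": 0,"ry": 0,"rz": 0,"grip": 35},
  ],
  newtons=40,
)

```text
clock: 4.78
ee_pos: [0.4641, -0.0178, 0.0753]
orientation: [-180.0, 0.0, 81.1]
wrist_force: [0.8, 0.2, -0.7]
gripper_width: 0.0298
```

```bash
python3 - <<'E'
from station import grab_frame,sense
import cv2
print(sense()["ee_pos"],sense()["wrist_force"])
a=grab_frame("scene")["img"][115:325,230:440]; b=grab_frame("top")["img"][80:235,120:400]
a=cv2.resize(a,(400,400)); b=cv2.resize(b,(400,221)); o=cv2.copyMakeBorder(b,0,179,0,0,0); cv2.imwrite("pics/a3.png",cv2.hconcat([a,o]))
E
```

```text
[ 0.46406507 -0.0177637   0.07530751] [ 0.80721545  0.15540133 -0.70764397]
```

View pics/a3.png

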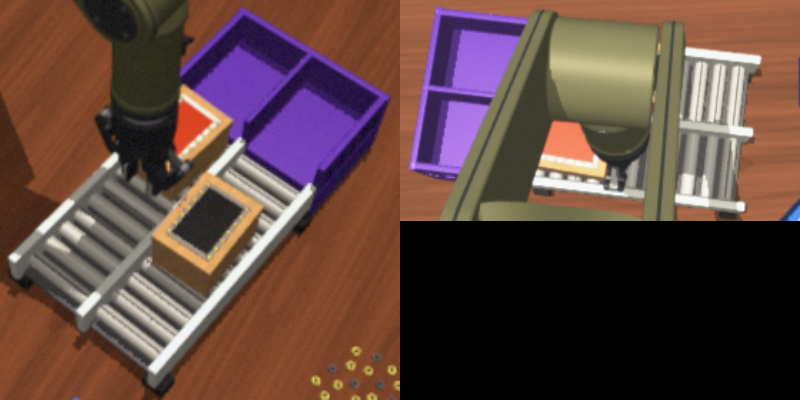

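The carton is upright and straight, and about to enter the bay (left image ≈(205,125)). The black one is unmoved. Continuing.

Request:
step_arm(
  plan=[
    {"dx": 0.008,"dy": 0,"dz": 0,"rx": 0,"ry": 0,"rz": 0,"grip": 35},
    {"dx": 0.016,"dy": 0,"dz": 0,"rx": 0,"ry": 0,"rz": 0,"grip": 35},
    {"dx": 0.024,"dy": 0,"dz": 0,"rx": 0,"ry": 0,"rz": 0,"grip": 35},
    {"dx": 0.032,"dy": 0,"dz": 0,"rx": 0,"ry": 0,"rz": 0,"grip": 35},
    {"dx": 0.04,"dy": 0,"dz": 0,"rx": 0,"ry": 0,"rz": 0,"grip": 35},
    {"dx": 0.048,"dy": 0,"dz": 0,"rx": 0,"ry": 0,"rz": 0,"grip": 35},
    {"dx": 0.056,"dy": 0,"dz": 0,"rx": 0,"ry": 0,"rz": 0,"grip": 35},
    {"dx": 0.064,"dy": 0,"dz": 0,"rx": 0,"ry": 0,"rz": 0,"grip": 35},
    {"dx": 0.072,"dy": 0,"dz": 0,"rx": 0,"ry": 0,"rz": 0,"grip": 35},
    {"dx": 0.08,"dy": 0,"dz": 0,"rx": 0,"ry": 0,"rz": 0,"grip": 35},
    {"dx": 0.088,"dy": 0,"dz": 0,"rx": 0,"ry": 0,"rz": 0,"grip": 35},
    {"dx": 0.096,"dy": 0,"dz": 0,"rx": 0,"ry": 0,"rz": 0,"grip": 35},
  ],
  newtons=40,
)

```text
clock: 5.88
ee_pos: [0.4786, 0.077, 0.0752]
orientation: [-180.0, 0.0, 81.1]
wrist_force: [0.5, -1.4, -1.0]
gripper_width: 0.0302
```

Request:
step_arm(
  plan=[
    {"dx": 0.005,"dy": 0,"dz": 0,"rx": 0,"ry": 0,"rz": 0,"grip": 35},
    {"dx": 0.01,"dy": 0,"dz": 0,"rx": 0,"ry": 0,"rz": 0,"grip": 35},
    {"dx": 0.015,"dy": 0,"dz": 0,"rx": 0,"ry": 0,"rz": 0,"grip": 35},
    {"dx": 0.02,"dy": 0,"dz": 0,"rx": 0,"ry": 0,"rz": 0,"grip": 35},
    {"dx": 0.025,"dy": 0,"dz": 0,"rx": 0,"ry": 0,"rz": 0,"grip": 35},
    {"dx": 0.03,"dy": 0,"dz": 0,"rx": 0,"ry": 0,"rz": 0,"grip": 35},
    {"dx": 0.035,"dy": 0,"dz": 0,"rx": 0,"ry": 0,"rz": 0,"grip": 35},
    {"dx": 0.04,"dy": 0,"dz": 0,"rx": 0,"ry": 0,"rz": 0,"grip": 35},
  ],
  newtons=40,
)

```text
clock: 6.55
ee_pos: [0.485, 0.1162, 0.0753]
orientation: [-180.0, 0.0, 81.1]
wrist_force: [0.2, -0.8, -0.4]
gripper_width: 0.03
```

Request:
step_arm(
  plan=[
    {"dx": 0.003,"dy": 0,"dz": 0,"rx": 0,"ry": 0,"rz": 0,"grip": 35},
    {"dx": 0.006,"dy": 0,"dz": 0,"rx": 0,"ry": 0,"rz": 0,"grip": 35},
    {"dx": 0.009,"dy": 0,"dz": 0,"rx": 0,"ry": 0,"rz": 0,"grip": 35},
    {"dx": 0.012,"dy": 0,"dz": 0,"rx": 0,"ry": 0,"rz": 0,"grip": 35},
    {"dx": 0.015,"dy": 0,"dz": 0,"rx": 0,"ry": 0,"rz": 0,"grip": 35},
    {"dx": 0.017,"dy": 0,"dz": 0,"rx": 0,"ry": 0,"rz": 0,"grip": 35},
  ],
  newtons=40,
)

```text
clock: 7.05
ee_pos: [0.4876, 0.1329, 0.0753]
orientation: [180.0, -0.0, 81.1]
wrist_force: [-0.1, -1.9, -0.5]
gripper_width: 0.03
```

Request:
step_arm(
  plan=[
    {"dx": 0.001,"dy": 0,"dz": 0,"rx": 0,"ry": 0,"rz": 0,"grip": 35},
    {"dx": 0.002,"dy": 0,"dz": 0,"rx": 0,"ry": 0,"rz": 0,"grip": 35},
    {"dx": 0.003,"dy": 0,"dz": 0,"rx": 0,"ry": 0,"rz": 0,"grip": 35},
  ],
  newtons=40,
)

```text
clock: 7.3
ee_pos: [0.488, 0.1356, 0.0753]
orientation: [-180.0, 0.0, 81.1]
wrist_force: [-0.2, -1.6, 0.0]
gripper_width: 0.0298
```

Request:
step_arm(
  plan=[
    {"dx": 0.001,"dy": 0,"dz": 0,"rx": 0,"ry": 0,"rz": 0,"grip": 35},
    {"dx": 0.002,"dy": 0,"dz": 0,"rx": 0,"ry": 0,"rz": 0,"grip": 35},
  ],
  newtons=40,
)

```text
clock: 7.47
ee_pos: [0.4881, 0.1371, 0.0753]
orientation: [-180.0, 0.1, 81.2]
wrist_force: [0.2, -5.0, 0.6]
gripper_width: 0.0299
```

Request:
step_arm(
  plan=[
    {"dx": 0.001,"dy": 0,"dz": 0,"rx": 0,"ry": 0,"rz": 0,"grip": 35},
    {"dx": 0.0015,"dy": 0,"dz": 0,"rx": 0,"ry": 0,"rz": 0,"grip": 35},
  ],
  newtons=40,
)

```text
clock: 7.63
ee_pos: [0.4882, 0.1378, 0.0753]
orientation: [-180.0, 0.1, 81.2]
wrist_force: [-1.3, -7.8, 2.2]
gripper_width: 0.0297
```

Resistance is rising while the tool barely moves, at TCP x≈0.097 against 0.099 predicted, so the carton is home. Backing off and clearing.

Request:
step_arm(
  plan=[
    {"dx": -0.015,"dy": 0,"dz": 0,"rx": 0,"ry": 0,"rz": 0,"grip": 35},
    {"dx": -0.045,"dy": 0,"dz": 0,"rx": 0,"ry": 0,"rz": 0,"grip": 35},
    {"dx": -0.07,"dy": 0,"dz": 0,"rx": 0,"ry": 0,"rz": 0,"grip": 35},
    {"dx": -0.07,"dy": 0,"dz": -0.04,"rx": 0,"ry": 0,"rz": 0,"grip": 35},
    {"dx": -0.07,"dy": 0,"dz": -0.08,"rx": 0,"ry": 0,"rz": 0,"grip": 35},
    {"dx": -0.07,"dy": 0,"dz": -0.12,"rx": 0,"ry": 0,"rz": 0,"grip": 35},
    {"dx": -0.3,"dy": 0,"dz": -0.15,"rx": 0,"ry": 0,"rz": 0,"grip": 35},
    {"dx": -0.3,"dy": 0,"dz": -0.15,"rx": 0,"ry": 0,"rz": 0,"grip": 35},
    {"dx": -0.3,"dy": 0,"dz": -0.15,"rx": 0,"ry": 0,"rz": 0,"grip": 35},
    {"dx": -0.3,"dy": 0,"dz": -0.15,"rx": 0,"ry": 0,"rz": 0,"grip": 35},
    {"dx": -0.3,"dy": 0,"dz": -0.15,"rx": 0,"ry": 0,"rz": 0,"grip": 35},
    {"dx": -0.3,"dy": 0,"dz": -0.15,"rx": 0,"ry": 0,"rz": 0,"grip": 35},
  ],
  newtons=40,
)

```text
clock: 8.63
ee_pos: [0.4424, -0.1608, 0.2264]
orientation: [179.8, 0.1, 81.0]
wrist_force: [0.3, 0.1, 0.3]
gripper_width: 0.0298
```

```bash
python3 - <<'E'
from station import grab_frame,sense
import cv2
print(sense()["qvel"].round(2),sense()["wrist_force"].round(2))
a=grab_frame("scene")["img"][115:325,230:440]; b=grab_frame("top")["img"][80:235,120:250]
a=cv2.resize(a,(400,400)); b=cv2.resize(b,None,fx=3,fy=3)
b=b[:400]; cv2.imwrite("pics/a4.png",cv2.hconcat([a,b]))
E
```

```text
[-31.73   2.19  -7.64   2.32   6.11 -30.35] [0.33 0.11 0.32]
```

View pics/a4.png

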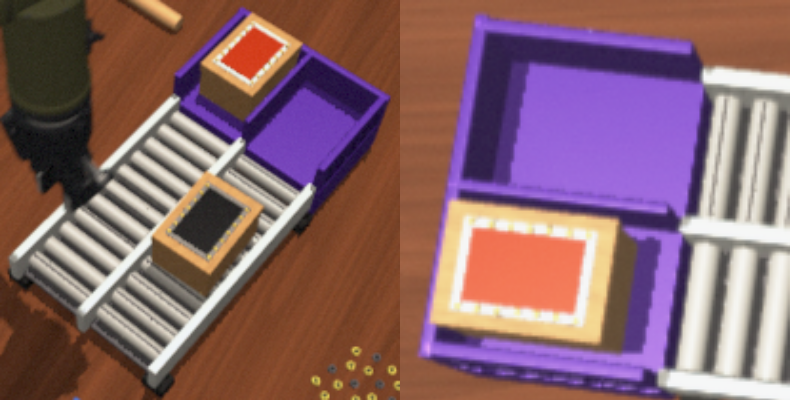

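```bash
python3 - <<'E'
from h import *
np.set_printoptions(precision=4,suppress=True)
C=tri([(50,198),(220,220),(202,347),(32,324)],np.array([(302,47),(248,94),(201,61),(251,14)])*1.47)
c,s=np.cos(np.radians(81.1)),np.sin(np.radians(81.1)); d=C-[.5266,.0339,0]
l=np.c_[d[:,0]*c+d[:,1]*s,-d[:,0]*s+d[:,1]*c,C[:,2]]; print(l,l.mean(0))
from station import sense; print(sense()["qvel"].round(2))
E
```

```text
[[0.2218 0.0133 0.1108]
 [0.104  0.0171 0.1252]
 [0.108  0.0972 0.1213]
 [0.2205 0.097  0.1144]] [0.1636 0.0562 0.1179]
[ 3.39 -0.06  1.83  2.67  0.49  2.74]
```

Request:
step_arm(
  plan=[
    {"dx": 0,"dy": 0,"dz": 0,"rx": 0,"ry": 0,"rz": 0,"grip": 35},
    {"dx": 0,"dy": 0,"dz": 0,"rx": 0,"ry": 0,"rz": 0,"grip": 35},
    {"dx": 0,"dy": 0,"dz": 0,"rx": 0,"ry": 0,"rz": 0,"grip": 35},
  ],
  newtons=40,
)

```text
clock: 8.98
ee_pos: [0.4423, -0.156, 0.225]
orientation: [-180.0, -0.1, 81.2]
wrist_force: [-0.1, 0.2, -0.1]
gripper_width: 0.0299
```

The position checks out (x 0.164, y 0.056), but my hand clicks give noisy lid heights. I'll check the tilt using the segmented red swatch, before and after the push.

```bash
python3 - <<'E'
from h import *
from station import grab_frame
np.set_printoptions(precision=4,suppress=True)
def sw(im,box):
    h=cv2.cvtColor(im,cv2.COLOR_BGR2HSV); m=((h[...,0]<9)|(h[...,0]>172))&(h[...,1]>150)&(h[...,2]>150)
    k=np.zeros_like(m); x0,y0,x1,y1=box; k[y0:y1,x0:x1]=m[y0:y1,x0:x1]; m=k.astype(np.uint8)
    n,_,st,_=cv2.connectedComponentsWithStats(m); lab=_ if False else cv2.connectedComponents(m)[1]
    i=1+np.argmax(st[1:,4]); q=cv2.findContours((lab==i).astype(np.uint8),0,1)[0][0]
    t,p=cv2.minEnclosingTriangle(q) if False else (0,0)
    return cv2.approxPolyN(q,4,ensure_convex=True).reshape(-1,2).astype(float)
def lid(t,s,tb,sb):
    a,b=sw(t,tb),sw(s,sb); best=None
    P,Q=KT@T,KS@S
    for o in (b,b[::-1]):
        for r in range(4):
            X=cv2.triangulatePoints(P,Q,a.T,np.roll(o,r,0).T); X=(X[:3]/X[3]).T
            e=np.abs(proj(KT,T,X)-a).sum()+np.abs(proj(KS,S,X)-np.roll(o,r,0)).sum()
            if best is None or e<best[0]: best=(e,X)
    X=best[1]; n=np.linalg.svd(X-X.mean(0))[2][2]; c,s_=np.cos(np.radians(81.1)),np.sin(np.radians(81.1)); d=X-[.5266,.0339,0]
    L=np.c_[d[:,0]*c+d[:,1]*s_,-d[:,0]*s_+d[:,1]*c,X[:,2]]
    print(best[0],L,L.mean(0),"tilt",np.degrees(np.arccos(abs(n[2]))))
lid(cv2.imread("pics/top1.png"),cv2.imread("pics/scene1.png"),(270,150,370,220),(240,190,320,260))
lid(grab_frame("top")["img"],grab_frame("scene")["img"],(120,130,215,210),(325,105,400,180))
E
```

```text
5.422097701252454 [[-0.1742  0.0314  0.12  ]
 [-0.1742  0.0788  0.1202]
 [-0.1013  0.0751  0.1227]
 [-0.1032  0.0294  0.1211]] [-0.1382  0.0537  0.121 ] tilt 1.7674508935261461
4.317999129678384 [[0.1308 0.0331 0.116 ]
 [0.1296 0.0788 0.1189]
 [0.2002 0.0782 0.1198]
 [0.1994 0.0308 0.119 ]] [0.165  0.0552 0.1184] tilt 2.820256926556543
```

The swatch puts the carton at x=0.165, with the lid at 0.118 and level within measurement noise. The robot is at rest and clear, so I'll hand in.

```bash
python3 -c "
from station import sense,sign_off
s=sense();print(s['qvel'].round(2),s['wrist_force'].round(2));print(sign_off())"
```

```text
[-0.11  0.09 -0.13 -0.16  0.02 -0.14] [-0.12  0.31  0.65]
the job is handed in; nothing more can be done
None
```

I pushed the rust-red carton along the near lane (track y = +54 mm) with the part-closed fingers until it met the bay's back wall, then backed the arm off and handed in at about 9 s.

- **Position:** My last check, triangulated from the red swatch in two views, puts the carton at track x ≈ 0.165 m, y ≈ 0.055 m. The lid is at z ≈ 0.118 m, so its underside is at about 0.054 m.
- **Alignment:** Its length is within about 1–2° of the lane.
- **Force and clearance:** The push force rose to about 8 N at the wall, and the robot is clear and at rest.
- **Black carton:** It looked unmoved in the pictures, but I did not measure it.
- **Disagreements:** Hand-clicked lid corners gave uneven heights (0.111 to 0.125 m). The swatch check gave a tilt of 2.8°, against 1.8° for the level carton before the push, so I took the difference as pixel noise.
- **Refused call:** My first move call was refused with a validation error and moved nothing. Calls with every field filled in were accepted.

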